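# Unscrew the tight lid of the ointment jar in its brace

## Robot

A 6-joint arm with a two-finger parallel gripper is mounted at the origin on a cart in front of the work surface, level with it; the furniture and walls round the work are solid. World frame = base frame: x ahead of the robot, y to its left, z up, the work surface at z = 0. Lengths are in m, angles in rad, forces in N, time in s.
With the tool pointing down it reaches from about 0.275 to 1 m from the base axis. Payload 8.4 kg.
Tool frame: the origin (TCP) lies at the very end of the fingers, on their centre line; the grasp point (between the pads) lies behind it (ctrl.grip_point_offset is the z of the grasp point in the tool frame, in m); z points along the fingers, y is the line along which they close (so a half turn about z gives the same grasp; the last joint's range is limited). The gripper opens to 85 mm and grips with 20 to 120 N. Pads are 22 mm wide; open, the fingers measure 114 mm over their backs; the gripper's body (76 mm by 85 mm) begins 54 mm behind the grasp point. The pads swing forward as they close: fully open they stand 13 mm farther back than shut.
Start: joints at [-1.168, 0.353, 1.633, -0, 1.155, -0.002], TCP at [0.246, -0.574, 0.231] pointing down, gripper open.
Joint ranges: [-2.63, 2.63], [-0.92, 2.1], [0.06, 2.66], [-1.3, 4.44], [0, 2.69], [-3.02, 3.02]. Speed limits (rad/s): [2.22, 2.22, 2.79, 3.14, 3.14, 3.14].

## Interface

Orientations are given as a unit quaternion [w, x, y, z].
In Python, from workcell import ctrl gives the robot as it stands. The module is installed in compiled form; this text tells all that it offers.
- The arm moves only by the shell command python3 -m inch 'ROWS' [FORCE]. ROWS is text: rows parted by semicolons, each of 7 numbers parted by spaces: the turn, a rotation vector about the world's x, y, z each as a share of pi rad, from -1 to 1, then the shift along the world's x, y, z each as a share of 0.4 m, from -1 to 1, then the opening, from 0 (shut) to 1 (fully open). In form: ax ay az tx ty tz grip; .... A call has 1 to 8 rows; each row is the pose to reach, as a shift and turn from the pose commanded when the call began, turning the shorter way round; what a row does not reach only later rows make up. A row lasts 1/12 s, in which the tool goes at most 41.7 mm and 7.16 degrees, less where a joint would pass 70% of its speed; a pose out of reach is approached as far as the arm can. A call with a number of a shift or a turn outside -1 to 1 is refused whole. A call with a gripper value outside its range is refused whole. The fingers move at their own pace and stop on an object; FORCE is the grip in N (left out, the last holds). Time passes only in rows, so rows that repeat a pose let the fingers close. It gives the time, the measured TCP pose, the force, the opening and the grip force at its end, in the units of the state.
- ctrl.get_obs(): the state, without advancing time (a new reading comes with each control period).
- ctrl.read_camera(name): name is "scene" or "top" or "wrist"; returns a dict with "color" (400x640x3 uint8, red, green, blue), "fov_y" (degrees; the focal length in pixels is half the picture's height over the tangent of half this angle, whatever the lens; pixels are square), "cx", "cy" (the principal point, pixels), "R" (3x3) and "t" (3): a world point X has camera coordinates R X + t. Camera axes: x right, y down, z forward; pixel columns grow to the right and rows downward; lengths in m; the calibration is good to about 2 mm. The wrist camera is an equidistant fisheye: a pixel r from the principal point sees the ray r / f radians off the axis. A picture is of the moment at which its call begins. There is no depth.
- ctrl.job_done(): hands the job in; it is judged then, once.
The state is a dict: "t": time; "q": joint angles; "joint_velocities": joint speeds; "effort": joint torques, N m; "ee_pos": TCP position; "tool_rot": TCP orientation; "wrist_force": force on the tool from outside, world axes, zero at the start; "torque": the same for the moment, N m; "finger_gap": opening from 0.0 (shut) to 1.0 (fully open); "grasp_force": force on a finger pad.
Only numpy, scipy, OpenCV 4.12 (cv2) and the standard library are available. Lean on these libraries where they do the work, as an engineer would, in place of code of your own. Each camera call takes 0.05 s, during which the arm holds its last target. There are 200 camera calls.

## Task

The lid of the square amber ointment jar is tight: stand the closed jar fully down in the square pocket of the blue brace block so that it cannot spin, then unscrew its white lid (counter-clockwise from above, about a sixth of a turn) and stop turning when the thread lets go. Lift the lid straight up and finish while still holding it level over the jar's mouth, about 2 cm above where it sat and clear of the jar, with the jar still upright and fully down in the pocket. Leave the medicine bottle, the pink box and the brown tin standing where they are.

Things in the scene. Friction and masses are not known exactly. Their poses are not given: they have to be found in the camera images.
- jar: Amber glass jar, loose, 0.28 to 0.46 kg, at first on the trolley with its lid on. Body 58 x 58 mm square (sides along its x, y; paper labels), 60 mm tall, then a round neck, 40 mm diameter, up to 92.5 mm. Origin: centre of its underside, z up; a red shoulder mark shows +x. On the open trolley it just spins along with its lid; in the pocket it turns up to 4 degrees before it is braced.
- jar_mouth (a point): Centre of the jar's mouth, on its axis 94 mm above its underside. A sprung liner in the mouth pushes the lid up with about 12 N, so the lid sits tight on two thread segments: breaking it loose takes roughly 0.2 to 0.7 N m.
- lid: White ribbed round lid, 60 mm diameter, 24 mm tall, 0.05 kg, separate but at first screwed on the jar. Origin: centre of its lower rim, z up. Screwed on, the rim is 74 mm and the flat top 98 mm above the jar's underside, with 14 mm of bare neck between the rim and the square shoulder. Grip it across its side in any direction; it can carry the jar.
- lid_mark (a point): Outer end of the red mark on the lid's top: on its +x side, 30 mm from the axis, 24 mm above the lid's origin. Fully tight, the lid's +x points along the jar's +x; it starts 0 to 0.2 rad counter-clockwise of that. The thread lets go at about 1.05 rad (60 degrees), the lid having risen about 1.5 mm; do not turn it beyond 90 degrees on the jar.
- brace: Blue block, fixed to the trolley, 124 x 124 mm and 34 mm high, with a square pocket in the middle that the jar's foot fits into with 2 mm play on each side in any of four quarter turns. The pocket is 62 x 62 mm (sides along the block's x and y axes), 26 mm deep, its mouth chamfered by 3 mm. Origin: centre of the underside; z up.
- brace_pocket (a point): Centre of the pocket's floor, 8 mm above the trolley top. Seated, the jar's underside rests here and its lid's top is 106 mm above the trolley.
- vial: Bystander: amber medicine bottle with white cap, 42 mm diameter, 86 mm tall. Origin: centre of its underside.
- pink_box: Bystander: pink card medicine box, 45 x 66 x 98 mm tall. Origin: centre of its underside.
- tin: Bystander: brown round tin with lid, 75 mm diameter, 74 mm tall. Origin: centre of its underside.
There are look-alikes about, which are no part of the job. Of the things that look like the lid, the smallest one is meant.

How it is judged:
On the way, in this order (a step that is already met when the one before it is completed fails the run):
1. the closed jar stands in the brace's pocket, the lid still screwed on (horizontal distance between jar and brace_pocket below 0.008 m and z of jar in the frame of brace_pocket below 0.004 m and angle between jar's own z axis and vertical below 0.1 rad and z of lid in the frame of jar below 0.079 m and x of lid_mark in the frame of jar above 0.0235 m), for 0.1 s.
2. the lid is turned loose (more than 45 degrees from tight) on the jar, which stays in the pocket (horizontal distance between jar and brace_pocket below 0.008 m and z of jar in the frame of brace_pocket below 0.008 m and z of lid in the frame of jar below 0.082 m and x of lid_mark in the frame of jar below 0.0205 m), for 0.1 s.
At the end, for the whole second after the job is handed in: The gripper holds the lid still and level (within 0.2 rad), 10 to 45 mm above where it sat on the jar, within 15 mm of over its middle, touching nothing but the fingers; the jar stands upright (0.1 rad) on the pocket's floor (within 4 mm), untouched by the arm (z of lid in the frame of jar between 0.084 and 0.119 m and horizontal distance between lid and jar below 0.015 m and angle between lid's own z axis and vertical below 0.2 rad and contact force between the fingers and lid above 2 N and contact force between each of lid, the arm and jar below 0.1 N and linear speed of lid below 0.03 m/s and horizontal distance between jar and brace_pocket below 0.008 m and z of jar in the frame of brace_pocket below 0.004 m and angle between jar's own z axis and vertical below 0.1 rad); the arm keeps its last pose, push and grip.
It fails at once if the lid is turned on past where the thread lets go (more than about 97 degrees from tight) while on the jar (x of lid_mark in the frame of jar below -0.0037 m and z of lid in the frame of jar below 0.08 m and horizontal distance between lid and jar below 0.01 m).
It fails at once if the jar is tipped over (angle between jar's own z axis and vertical above 0.6 rad).
It fails at once if a bystander is knocked over or pushed away (30 mm) (distance of any of vial, pink_box, tin from where it was at the start of the episode above 0.03 m or angle between any of vial, pink_box, tin's own z axis and vertical above 0.5 rad).
It also fails if it takes over 51 s, if anything falls off the work surface, if the arm or the gripper's body presses on something with over 40 N, if the wrist force passes 120 N, or if a joint passes its speed limit or range.

## Working session

There is one attempt and no reset: what is moved stays moved. The work goes in short steps, Python scripts to look and compute and a shell command to move; the robot and the scene stay as the last step left them, time stands still between calls to the robot, and variables do not carry over. Pictures are saved under pics/ and viewed, at most 10 in all, crops included, and the job is handed in when it is done.

```bash
mkdir -p pics
cat > h.py <<'E'
import numpy as np, cv2
from workcell import ctrl
def snap(n,f):
    c=ctrl.read_camera(n); cv2.imwrite(f'pics/{f}.png',c['color'][:,:,::-1]); np.save(f'pics/{f}.npy',c,allow_pickle=True); return c
def load(f): return np.load(f'pics/{f}.npy',allow_pickle=True).item()
def ray(c,u,v,fish=False):
    f=200/np.tan(np.radians(c['fov_y'])/2); d=np.array([u-c['cx'],v-c['cy']],float)
    if fish:
        r=np.hypot(*d); a=r/f; k=np.array([*(d/max(r,1e-9)*np.sin(a)),np.cos(a)])
    else: k=np.array([*(d/f),1])
    R=np.array(c['R']);return -R.T@np.array(c['t']), R.T@k
def onz(c,u,v,z,fish=False):
    o,d=ray(c,u,v,fish); return o+d*(z-o[2])/d[2]
def proj(c,X):
    f=200/np.tan(np.radians(c['fov_y'])/2); p=np.array(c['R'])@X+c['t']; return f*p[0]/p[2]+c['cx'],f*p[1]/p[2]+c['cy']
E
python3 - <<'E'
from h import *
a=snap('scene','s0');b=snap('top','t0')
for c in(a,b): print(c['fov_y'],c['cx'],c['cy'],ray(c,320,200))
print(ctrl.grip_point_offset,ctrl.get_obs())
E
```

```text
56.674445459940515 321.6880514823354 206.66565662763594 (array([0.19119676, 0.58700372, 0.63437358]), array([ 0.38904239, -0.68233003, -0.61920555]))
46.724636861256684 324.42590644289413 205.3611022425701 (array([ 0.38099342, -0.00491832,  1.10693094]), array([ 0.1349806,  0.0201308, -0.9907575]))
-0.0187 {'t': 0.1, 'q': array([-1.16841821e+00,  3.53607508e-01,  1.63409703e+00,  1.90127695e-05,
        1.15522778e+00, -2.42559484e-03]), 'joint_velocities': array([-0.00055208, -0.002066  , -0.00333193,  0.00107411,  0.00257347,
        0.00257936]), 'effort': array([ 5.11830945e-05, -6.06354260e+01, -3.42820609e+01, -6.19965272e-05,
        3.95769806e-03,  1.71557701e-05]), 'ee_pos': array([ 0.24595921, -0.5740671 ,  0.23060295]), 'tool_rot': array([-6.58212844e-04,  9.79587129e-01,  2.01018925e-01, -1.24538590e-04]), 'wrist_force': array([-0.49503031,  0.43836486, -0.65021669]), 'torque': array([ 0.01417083,  0.053022  , -0.01081613]), 'grasp_force': 0.0, 'finger_gap': 0.9996123715061016}
```

View pics/s0.png

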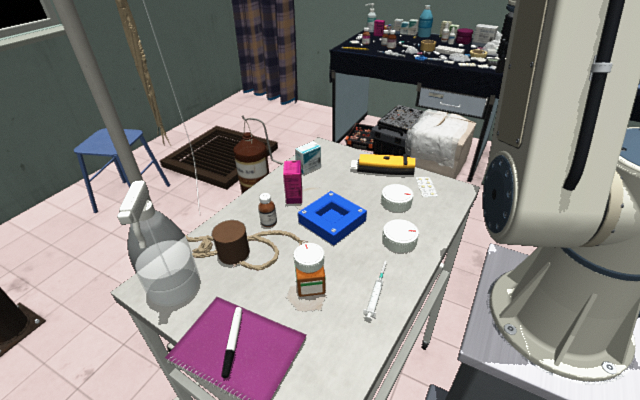

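View pics/t0.png

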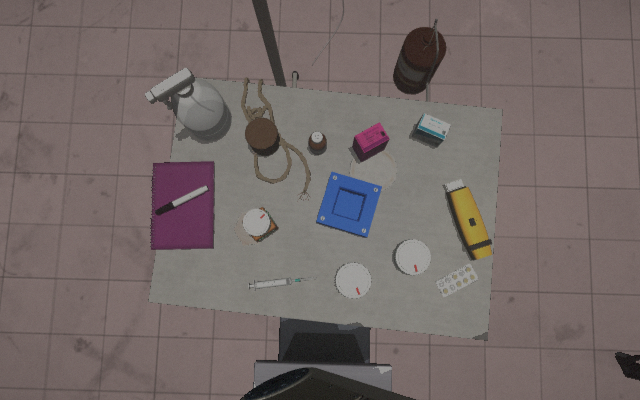

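The picture shows these lid-like things: 
- The lid on the amber jar is at top (256,222) / scene (310,258). 
- Loose look-alikes, larger, are at top (353,281) / scene (400,236) and top (412,257) / scene (397,198). 
- The vial cap is at top (317,137). 

I choose the one on the amber jar. The brace is at top (349,205), the box at (371,142), the tin at (262,136) and the vial at (317,143).

Run:
```python
from h import *
c=load('t0');s=load('s0')
def masks(c):
    h=cv2.cvtColor(c['color'],cv2.COLOR_RGB2HSV)
    H,S,V=[h[...,i].astype(int) for i in range(3)]
    return dict(white=(S<40)&(V>175),blue=(H>105)&(H<125)&(S>150),red=((H<5)|(H>172))&(S>130)&(V>120),orange=(H>=5)&(H<20)&(S>140)&(V>60),pink=(H>155)&(H<175)&(S>120))
for nm,c2 in(('top',c),('scene',s)):
  for k,m in masks(c2).items():
    n,l,st,ce=cv2.connectedComponentsWithStats(m.astype(np.uint8))
    for i in range(1,n):
        if st[i,4]>(8 if k=='red' else 60): print(nm,k,st[i],ce[i].round(1),onz(c2,*ce[i],{'white':.098,'red':.098,'blue':.034}.get(k,.05)).round(4) )
m=masks(c)
b=m['blue'].astype(np.uint8)
cn=max(cv2.findContours(b,cv2.RETR_EXTERNAL,2)[0],key=cv2.contourArea)
bp=cv2.boxPoints(cv2.minAreaRect(cn)); P=np.array([onz(c,*p,.034) for p in bp]); print('brace',P.round(4),P.mean(0),np.linalg.norm(P-np.roll(P,1,0),axis=1),np.degrees(np.arctan2(*(np.roll(P,1,0)-P)[:,1::-1].T)))
w=m['white'].astype(np.uint8); 
for q in cv2.findContours(w,cv2.RETR_EXTERNAL,2)[0]:
    if cv2.contourArea(q)>300:
        (u,v),r=cv2.minEnclosingCircle(q);e=cv2.fitEllipse(cv2.convexHull(q)); X=onz(c,*e[0],.098); print('lid?',u,v,r,e,X, 'diam@.098',np.mean(e[1])/(200/np.tan(np.radians(c['fov_y'])/2))*(ray(c,0,0)[0][2]-.098))
A=cv2.resize(c['color'][192:252,226:296],None,fx=7,fy=7,interpolation=cv2.INTER_CUBIC)
B=cv2.resize(s['color'][235:315,280:345],None,fx=5.25,fy=5.25,interpolation=cv2.INTER_CUBIC)[:420]
D=np.zeros((420,A.shape[1]+B.shape[1]-130 if 0 else 800,3),np.uint8)
A=A[:, :490];D[:A.shape[0],:490]=A;B=B[:,:310];D[:B.shape[0],490:490+B.shape[1]]=B
cv2.imwrite('pics/c0.png',D[:,:,::-1])
```

```text
top blue [ 317  172   64   64 2481] [348.3 204.1] [ 0.5194 -0.0495  0.034 ]
top red [356 288   4   6   9] [357.4 290.6] [ 0.3246 -0.0704  0.098 ]
top orange [451 193  20  53 118] [459.3 218.6] [ 0.4907 -0.3032  0.05  ]
top pink [355 123  34  30 548] [371.2 137.6] [ 0.6757 -0.0991  0.05  ]
top pink [153 213  31  35 291] [165.3 232. ] [0.4415 0.3684 0.05  ]
scene white [  521     0   119   219 15592] [584.3 115.4] [-0.0092 -0.7739  0.098 ]
scene white [  0  24  64  21 357] [30.2 34.3] [ 2.6683 -0.5615  0.098 ]
scene white [486  39  14  13  87] [493.3  45.1] [ 0.37   -1.4292  0.098 ]
scene white [436  46  28   7  90] [450.   48.5] [ 0.54   -1.2886  0.098 ]
scene white [451  53  19   8  78] [459.3  56.7] [ 0.4749 -1.1877  0.098 ]
scene white [    0    90   537   310 80202] [243.8 269.5] [0.5539 0.2496 0.098 ]
scene white [ 412  109   64   37 1456] [443.1 127. ] [ 0.3677 -0.4945  0.098 ]
scene white [360 115  21  11 137] [370.3 120.2] [ 0.5839 -0.4367  0.098 ]
scene white [245 120  21  19 263] [254.9 128.1] [ 0.881  -0.2262  0.098 ]
scene white [132 146  20  26 282] [141.6 157.7] [1.057  
[... 681 characters left out ...]
05  ]
scene orange [260 202  14  10 108] [266.5 207.1] [0.6632 0.0296 0.05  ]
scene orange [296 267  29  29 357] [310.1 278.6] [0.4527 0.1761 0.05  ]
scene pink [373  20  12  17 152] [378.5  27.5] [ 1.0543 -1.6878  0.05  ]
scene pink [456  29  17  15 203] [464.   35.8] [ 0.5589 -1.7216  0.05  ]
scene pink [283 160  19  44 692] [292.7 181.2] [ 0.6641 -0.0948  0.05  ]
scene pink [ 166  298  140  102 7489] [239.  350.4] [0.4818 0.3671 0.05  ]
brace [[ 0.4763  0.0243  0.034 ]
 [ 0.5956 -0.0071  0.034 ]
 [ 0.5635 -0.1248  0.034 ]
 [ 0.4452 -0.092   0.034 ]] [ 0.52013941 -0.04990416  0.034     ] [0.12047377 0.12331193 0.1220852  0.12272982] [-104.98243424  165.25455077   74.74255764  -15.49596536]
```

View pics/c0.png

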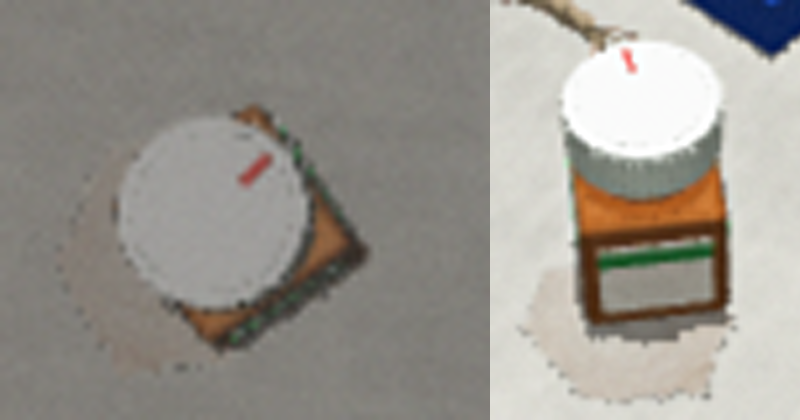

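The crop confirms it: a white ribbed lid on the square amber jar. In the top view the lid centre is about (256.5,222.4), and its red mark points up and to the right. The jar's corners show at right (277.7,227.7) and bottom (257.7,241.3).

Run:
```python
from h import *
c=load('t0');s=load('s0')
I=c['color'][192:252,226:296].astype(int)
m=((I.min(2)>150)).astype(np.uint8)
m=cv2.morphologyEx(m,cv2.MORPH_CLOSE,np.ones((5,5),np.uint8))
q=max(cv2.findContours(m,cv2.RETR_EXTERNAL,2)[0],key=cv2.contourArea);e=cv2.fitEllipse(cv2.convexHull(q))
u=np.array(e[0])+[226,192];f=200/np.tan(np.radians(c['fov_y'])/2);print(e,u,'diam',(np.mean(e[1])+1)/f*(1.107-.098),'@top',onz(c,*u,.098))
r=(I[...,0]-I[...,1]>40)&(m>0); v,uu=np.nonzero(r); print(len(v),uu.mean()+226,v.mean()+192)
M=onz(c,uu.mean()+226,v.mean()+192,.098)-onz(c,*u,.098); print('mark',M,np.degrees(np.arctan2(M[1],M[0])))
# scene check: lid ellipse centre from crop
us=(280+(642-490)/5.25,235+98/5.25); print('scene lid',us,onz(s,*us,.098), 'brace by scene', onz(s,331.9,217,.034))
for p in((277.7,227.7),(257.7,241.3),(262.4,207.3)): print('corner z0,z.06',onz(c,*p,0).round(4),onz(c,*p,.06).round(4))
```

```text
((29.705135345458984, 29.679805755615234), (25.086130142211914, 26.288528442382812), 59.230323791503906) [255.70513535 221.67980576] diam 0.058157783591824434 @top [0.46679725 0.15487567 0.098     ]
8 262.0 215.5
mark [ 0.01395626 -0.01317992  0.        ] -43.36126956663131
scene lid (308.95238095238096, 253.66666666666666) [0.46488536 0.15629107 0.098     ] brace by scene [ 0.50959646 -0.02872856  0.034     ]
corner z0,z.06 [0.4621 0.117  0.    ] [0.4577 0.1104 0.06  ]
corner z0,z.06 [0.4283 0.1635 0.    ] [0.4257 0.1543 0.06  ]
corner z0,z.06 [0.5103 0.1559 0.    ] [0.5033 0.1471 0.06  ]
```

```bash
python3 -m inch '0 0 0 0.1 0.1 0 1; 0 0 0 0.15 0.4 0 1;0 0 0 0.25 0.7 0 1;0 0 0 0.3 1 0 1;0 0 0 0.3 1 0 1;0 0 0 0.3 1 0 1;0 0 0 0.3 1 0 1;0 0 0 0.3 1 0 1'; python3 -m inch '0 0 0 0.05 0.2 0 1;0 0 0 0.15 0.5 0 1;0 0 0 0.25 0.8 0 1;0 0 0 0.25 0.82 0 1;0 0 0 0.25 0.82 0 1;0 0 0 0.25 0.82 0 1;0 0 0 0.25 0.82 0 1;0 0 0 0.25 0.82 0 1'
```

```text
t: 0.77
ee_pos: [0.345, -0.2599, 0.2311]
tool_rot: [-0.0, 0.98, 0.201, -0.0]
wrist_force: [0.9, -0.2, 0.6]
finger_gap: 0.998
grasp_force: 0.0
t: 1.43
ee_pos: [0.4423, 0.0591, 0.2313]
tool_rot: [0.0, 0.98, 0.201, 0.0]
wrist_force: [1.2, -1.3, 0.8]
finger_gap: 0.997
grasp_force: 0.0
```

```bash
python3 -m inch '0 0 0 0.03 0.12 0 1;0 0 0 0.05 0.2 0 1;0 0 0 0.05 0.2 0 1;0 0 0 0.05 0.2 0 1'
python3 - <<'E'
from h import *
c=snap('wrist','w0'); print(ctrl.get_obs()['ee_pos'],c['fov_y'],c['cx'],c['cy'],ray(c,c['cx'],c['cy'],1))
E
```

```text
t: 1.77
ee_pos: [0.4623, 0.1389, 0.2309]
tool_rot: [0.0, 0.979, 0.203, -0.0]
wrist_force: [-0.8, -0.1, -0.1]
finger_gap: 1.001
grasp_force: 0.0
[0.46187205 0.13752918 0.23076972] 65.70646984690485 319.6389404010386 195.50222241408807 (array([0.53196867, 0.16964212, 0.37345915]), array([-0.27410547, -0.11961977, -0.95423126]))
```

View pics/w0.png

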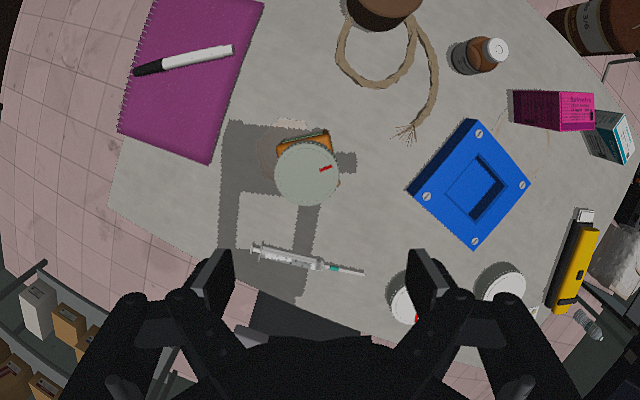

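The wrist view shows the jar's lid at about (308,173) with its mark near (327,168). The brace's corners are about (472,120), (530,185), (473,250) and (407,188), and its pocket is near (474,188).

Run:
```python
from h import *
c=load('w0');I=c['color'];h=cv2.cvtColor(I,cv2.COLOR_RGB2HSV).astype(int)
J=I.astype(int)
W=lambda q,z:np.array([onz(c,*p,z,True) for p in q])
# lid top: brightish, slightly green low-sat region around (308,173)
from itertools import product
ref=J[178,300];print('ref',ref,J[100,330])
m=(np.abs(J-ref).max(2)<22).astype(np.uint8);m[:120]=0;m[225:]=0;m[:,:255]=0;m[:,360:]=0
m=cv2.morphologyEx(m,cv2.MORPH_OPEN,np.ones((5,5),np.uint8));
q=max(cv2.findContours(m,cv2.RETR_EXTERNAL,2)[0],key=cv2.contourArea);hu=cv2.convexHull(q)[:,0]
P=W(hu,.098)[:,:2];e=cv2.fitEllipse(P.astype(np.float32)*1000);print('lid world mm',e)
r=(J[...,0]-J[...,1]>50)&(J[...,0]-J[...,2]>50)&(h[...,0]>172)|((J[...,0]-J[...,1]>80)&(np.abs(J[...,1]-J[...,2])<25))
v,u=np.nonzero(r[140:200,290:345]);M=W([(u.mean()+290,v.mean()+140)],.098)[0,:2]-np.array(e[0])/1000;print('mark',len(u),M,np.degrees(np.arctan2(M[1],M[0])))
# amber shoulder
o=((h[...,0]>5)&(h[...,0]<22)&(h[...,1]>140));o[:125]=0;o[165:]=0;o[:,:265]=0;o[:,345:]=0
q=max(cv2.findContours(o.astype(np.uint8),cv2.RETR_EXTERNAL,2)[0],key=cv2.contourArea);print('amber box',cv2.boundingRect(q))
for p in cv2.approxPolyDP(q,2,True)[:,0]:print(p,W([p],.06)[0].round(4))
b=((h[...,0]>105)&(h[...,0]<125)&(h[...,1]>150)).astype(np.uint8)
q=max(cv2.findContours(b,cv2.RETR_EXTERNAL,2)[0],key=cv2.contourArea)
for p in cv2.approxPolyDP(q,4,True)[:,0]:print('blue',p,W([p],.034)[0].round(4),W([p],0)[0].round(4))
```

```text
ref [140 144 135] [148 145 141]
lid world mm ((436.9870300292969, 140.26808166503906), (104.32369995117188, 122.109130859375), 98.37857055664062)
mark 30 [0.04224779 0.00055689] 0.7551994659952634
amber box (305, 130, 28, 22)
[305 139] [0.4911 0.1679 0.06  ]
[322 142] [0.4951 0.1508 0.06  ]
[332 151] [0.4907 0.1377 0.06  ]
[325 130] [0.5076 0.153  0.06  ]
[322 135] [0.5017 0.1537 0.06  ]
blue [466 119] [0.5889 0.0072 0.034 ] [ 0.5946 -0.0091 -0.    ]
blue [407 190] [0.4815 0.0357 0.034 ] [0.4764 0.0223 0.    ]
blue [473 250] [ 0.4461 -0.0936  0.034 ] [ 0.4375 -0.1199  0.    ]
blue [530 183] [ 0.5634 -0.1258  0.034 ] [ 0.5665 -0.1554  0.    ]
blue [479 121] [ 0.5952 -0.0099  0.034 ] [ 0.6015 -0.0279  0.    ]
```

Run:
```python
from h import *
c=load('w0');t=load('t0')
A=cv2.resize(c['color'][118:213,262:354],None,fx=6,fy=6,interpolation=cv2.INTER_CUBIC)
A=np.clip(A*1.3,0,255)
cv2.imwrite('pics/c1.png',A[:,:,::-1])
print(onz(c,308,173.5,.098,1))
```

```text
[0.46793518 0.15325541 0.098     ][ WARN:0@0.344] global loadsave.cpp:1063 imwrite_ Unsupported depth image for selected encoder is fallbacked to CV_8U.
```

View pics/c1.png

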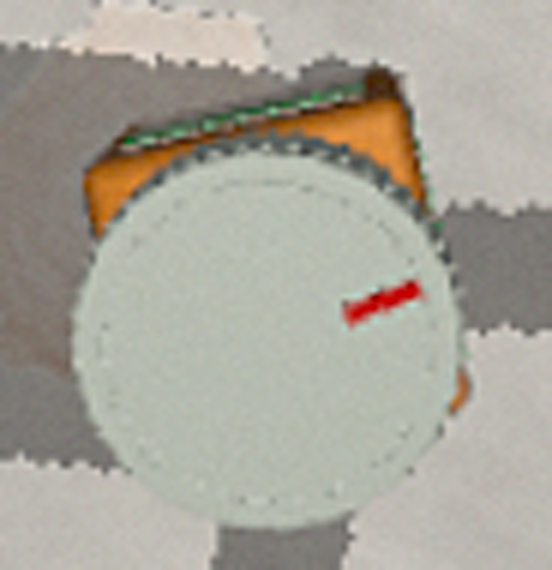

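The crop shows the shoulder corners at crop px (88,175), (402,95) and (467,380). The lid's centre is at (268,338), and the mark runs from (345,315) to (422,290).

Run:
```python
from h import *
c=load('w0')
f=lambda p,z:onz(c,(p[0]+.5)/6-.5+262,(p[1]+.5)/6-.5+118,z,1)[:2]
L=f((268,338),.098);m1,m2=f((345,315),.098),f((422,290),.098)
a=lambda v:np.degrees(np.arctan2(v[1],v[0]))
print('lid',L,'mark',a(m2-L),a(m2-m1),np.linalg.norm(m2-L))
A,B,C=[f(p,.06) for p in((88,175),(402,95),(467,380))]
print(A,B,C,'AB',a(B-A),np.linalg.norm(B-A),'BC',a(C-B),np.linalg.norm(C-B),'centre',(A+C)/2)
```

```text
lid [0.46693986 0.15457308] mark -48.815546627264595 -48.05690315098547 0.02455444019445997
[0.47227043 0.19201118] [0.50586694 0.1482435 ] [0.46485793 0.11771787] AB -52.489791591511654 0.05517549132668517 BC -143.3373272801866 0.051122918038303905 centre [0.46856418 0.15486453]
```

```bash
python3 -m inch '0 0 0 0.0125 0.043 -0.05 1;0 0 0 0.0125 0.043 -0.12 1;0 0 0 0.0125 0.043 -0.2 1;0 0 0 0.0125 0.043 -0.23 1;0 0 0 0.0125 0.043 -0.23 1'; python3 -c "
from workcell import ctrl;o=ctrl.get_obs();print(o['ee_pos'],o['tool_rot'],o['wrist_force'],o['q'])"
```

```text
t: 2.23
ee_pos: [0.4648, 0.152, 0.1364]
tool_rot: [0.0, 0.98, 0.2, -0.003]
wrist_force: [-0.9, -0.2, -0.4]
finger_gap: 1.001
grasp_force: 0.0
[0.46484183 0.15197293 0.13637067] [ 4.52455968e-04  9.79750615e-01  2.00198017e-01 -3.04658687e-03] [-0.87529635 -0.20425767 -0.41325174] [ 3.13068689e-01  2.67858810e-01  2.00175490e+00 -2.87521916e-04
  8.78135006e-01  1.48092732e+00]
```

```bash
python3 -m inch '0 0 0 0.005 0.006 -0.05 1;0 0 0 0.005 0.006 -0.1 1;0 0 0 0.005 0.006 -0.15 1;0 0 0 0.005 0.006 -0.18 1;0 0 0 0.005 0.006 -0.18 1;0 0 0 0.005 0.006 -0.18 1' 80
```

```text
t: 2.73
ee_pos: [0.4696, 0.1558, 0.0679]
tool_rot: [0.0, 0.98, 0.2, -0.0]
wrist_force: [-0.5, -0.2, -0.1]
finger_gap: 1.001
grasp_force: 0.0
```

```bash
python3 -m inch '0 0 0 -0.006 -0.003 -0.008 1;0 0 0 -0.006 -0.003 -0.008 1;0 0 0 -0.006 -0.003 -0.008 0.6;0 0 0 -0.006 -0.003 -0.008 0.4;0 0 0 -0.006 -0.003 -0.008 0.4;0 0 0 -0.006 -0.003 -0.008 0.4;0 0 0 -0.006 -0.003 -0.008 0.4;0 0 0 -0.006 -0.003 -0.008 0.4' 80; python3 -m inch '0 0 0 0 0 0 0.4;0 0 0 0 0 0 0.4'
```

```text
t: 3.4
ee_pos: [0.4677, 0.1552, 0.0651]
tool_rot: [0.0, 0.98, 0.201, 0.001]
wrist_force: [-0.7, -4.9, 10.6]
finger_gap: 0.685
grasp_force: 83.2
t: 3.57
ee_pos: [0.4677, 0.1552, 0.0651]
tool_rot: [0.0, 0.98, 0.201, 0.001]
wrist_force: [-1.0, -4.5, 10.2]
finger_gap: 0.688
grasp_force: 83.2
```

```bash
python3 -m inch '0 0 0 0 0 0.03 0.4;0 0 0 0 0 0.08 0.4;0 0 0 0 0 0.14 0.4;0 0 0 0 0 0.18 0.4;0 0 0 0 0 0.19 0.4;0 0 0 0 0 0.19 0.4' 80;  python3 -m inch '0 0 0.02 0.01 -0.04 0 0.4;0 0 0.05 0.03 -0.12 0 0.4;0 0 0.08 0.05 -0.2 0 0.4;0 0 0.11 0.07 -0.28 0 0.4;0 0 0.14 0.09 -0.36 0 0.4;0 0 0.17 0.11 -0.44 0 0.4;0 0 0.195 0.125 -0.49 0 0.4;0 0 0.211 0.132 -0.512 0 0.4'; python3 -m inch '0 0 0 0 0 0 0.4;0 0 0 0 0 0 0.4;0 0 0 0 0 0 0.4'
python3 - <<'E'
from h import *
snap('scene','s1');snap('wrist','w1');o=ctrl.get_obs();q=o['tool_rot'];print(o['ee_pos'],q,np.degrees(2*np.arctan2(q[2],q[1])),o['q'][5])
E
```

```text
t: 4.07
ee_pos: [0.4675, 0.1556, 0.1409]
tool_rot: [-0.0, 0.98, 0.201, 0.001]
wrist_force: [-0.7, 0.0, -5.3]
finger_gap: 0.686
grasp_force: 87.5
t: 4.73
ee_pos: [0.5195, -0.0521, 0.1384]
tool_rot: [-0.0, 0.86, 0.51, -0.001]
wrist_force: [-0.3, -0.0, -4.8]
finger_gap: 0.686
grasp_force: 87.7
t: 4.98
ee_pos: [0.5188, -0.0489, 0.139]
tool_rot: [-0.001, 0.861, 0.508, -0.001]
wrist_force: [-0.7, -0.2, -4.8]
finger_gap: 0.687
grasp_force: 87.7
[ 0.51915725 -0.048554    0.13949788] [-4.28558266e-04  8.60868250e-01  5.08827553e-01 -4.39708189e-04] 61.17154306929018 0.4067683094424572
```

View pics/s1.png

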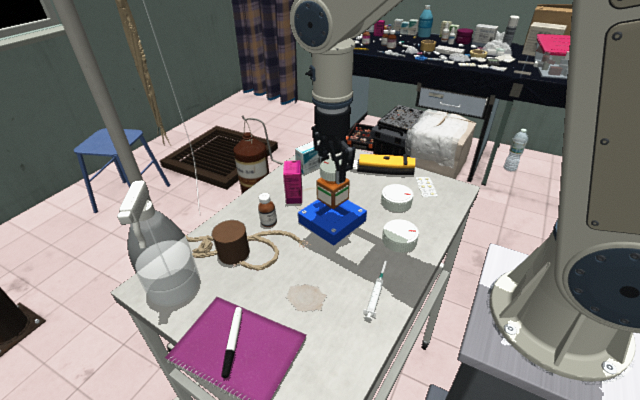

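The scene picture shows the jar hanging from the gripper at (333,190), upright and over the brace (332,217). I'll check its alignment in a crop.

Run:
```python
from h import *
s=load('s1')
A=cv2.resize(s['color'][150:250,285:380],None,fx=6,fy=6,interpolation=cv2.INTER_CUBIC)
cv2.imwrite('pics/c2.png',A[:,:,::-1])
```

```text
(no output)
```

View pics/c2.png

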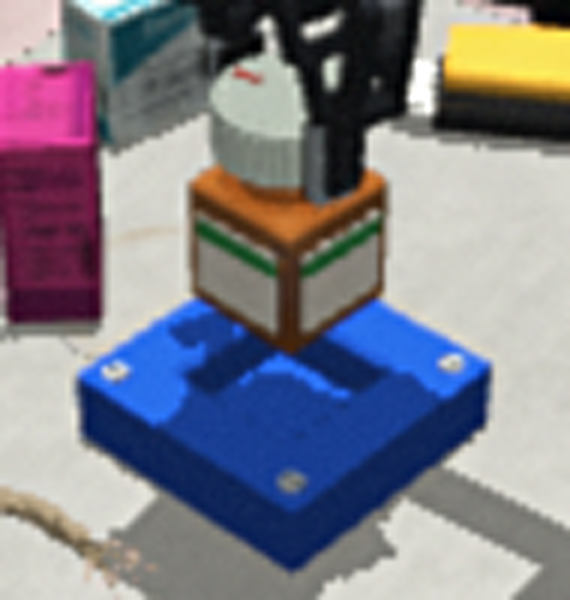

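The crop shows the jar level. Its lower corners are at crop px (192,297), (290,352) and (383,297), and the brace's upper corners are at (80,380), (293,512) and (488,368).

Run:
```python
from h import *
c=load('s1')
f=lambda p,z:onz(c,(p[0]+.5)/6-.5+285,(p[1]+.5)/6-.5+150,z)[:2]
a=lambda v:np.degrees(np.arctan2(v[1],v[0]))
for nm,P,z in(('jar',((192,297),(290,352),(383,297)),.0745),('sh',((190,182),(290,243),(387,180)),.1345),('brace',((80,380),(293,512),(488,368)),.034)):
    A,B,C=[f(p,z) for p in P];print(nm,'LF',a(B-A),np.linalg.norm(B-A),'FR',a(C-B),np.linalg.norm(C-B),'centre',(A+C)/2)
```

```text
jar LF 166.0118348614447 0.05314198779814621 FR -109.68559478294125 0.051723999859185174 centre [ 0.51763165 -0.04718849]
sh LF 161.80162205794502 0.05549801439452413 FR -105.3201298840678 0.05567271562542386 centre [ 0.5158484  -0.04431303]
brace LF 165.62804281458023 0.11906022933877301 FR -105.70248696936565 0.11988510463337437 centre [ 0.51846318 -0.04609282]
```

```bash
python3 -m inch '0 0 0.004 0.004 -0.001 -0.03 0.4;0 0 0.006 0.004 -0.001 -0.06 0.4;0 0 0.006 0.004 -0.001 -0.085 0.4;0 0 0.006 0.004 -0.001 -0.095 0.4;0 0 0.006 0.004 -0.001 -0.105 0.4;0 0 0.006 0.004 -0.001 -0.11 0.4;0 0 0.006 0.004 -0.001 -0.11 0.4'; python3 -m inch '0 0 0 0 0 -0.006 0.4;0 0 0 0 0 -0.012 0.4;0 0 0 0 0 -0.018 0.4;0 0 0 0 0 -0.018 0.4'
```

```text
t: 5.67
ee_pos: [0.5213, -0.0497, 0.0957]
tool_rot: [-0.0, 0.856, 0.517, -0.0]
wrist_force: [0.2, -0.4, -4.6]
finger_gap: 0.685
grasp_force: 87.7
t: 6.0
ee_pos: [0.5212, -0.0499, 0.0886]
tool_rot: [-0.0, 0.856, 0.517, -0.0]
wrist_force: [-0.1, -0.4, -4.8]
finger_gap: 0.685
grasp_force: 87.7
```

```bash
python3 -m inch '0 0 0 0 0 -0.008 0.4;0 0 0 0 0 -0.016 0.4;0 0 0 0 0 -0.024 0.4;0 0 0 0 0 -0.031 0.4;0 0 0 0 0 -0.036 0.4;0 0 0 0 0 -0.038 0.4;0 0 0 0 0 -0.038 0.4;0 0 0 0 0 -0.038 0.4'
```

```text
t: 6.67
ee_pos: [0.5214, -0.0499, 0.0737]
tool_rot: [0.0, 0.856, 0.517, 0.0]
wrist_force: [-0.3, -0.0, -4.6]
finger_gap: 0.685
grasp_force: 87.8
```

```bash
python3 -m inch '0 0 0 0 0 -0.002 0.4;0 0 0 0 0 -0.004 0.4;0 0 0 0 0 -0.006 0.4;0 0 0 0 0 -0.006 0.4'
```

```text
t: 7.0
ee_pos: [0.5218, -0.05, 0.0723]
tool_rot: [0.0, 0.856, 0.517, 0.0]
wrist_force: [-4.8, -0.4, 12.3]
finger_gap: 0.69
grasp_force: 89.3
```

```bash
python3 -m inch '0 0 0.02 0 0 0 0.4;0 0 0.05 0 0 0 0.4;0 0 0.08 0 0 0.001 0.4;0 0 0.11 0 0 0.001 0.4;0 0 0.14 0 0 0.002 0.4;0 0 0.167 0 0 0.002 0.4;0 0 0.167 0 0 0.002 0.4' 100
cat > st.py <<'E'
from h import *
o=ctrl.get_obs();q=o['tool_rot'];print(o['ee_pos'].round(4),'yaw',np.degrees(2*np.arctan2(q[2],q[1])).round(2),'F',o['wrist_force'].round(1),'T',o['torque'].round(2),o['finger_gap'],o['grasp_force'])
E
python3 st.py
```

```text
t: 7.58
ee_pos: [0.5219, -0.0498, 0.0733]
tool_rot: [0.0, 0.691, 0.723, 0.0]
wrist_force: [-3.9, -0.5, 9.7]
finger_gap: 0.68
grasp_force: 104.2
[ 0.5219 -0.0498  0.0733] yaw 92.62 F [-3.9 -0.5  9.7] T [-0.1   0.59  0.06] 0.6799946947339035 104.2441637814045
```

```bash
python3 -m inch '0 0 0.03 0 0 0 0.4;0 0 0.06 0 0 0.001 0.4;0 0 0.09 0 0 0.001 0.4;0 0 0.12 0 0 0.002 0.4'; python3 st.py;  python3 -m inch '0 0 0 0 0 0 0.4;0 0 0 0 0 0 0.4'; python3 st.py
python3 - <<'E'
from h import *
s=snap('scene','s2');A=cv2.resize(s['color'][165:250,285:380],None,fx=6,fy=6,interpolation=cv2.INTER_CUBIC)
cv2.imwrite('pics/c3.png',A[:,:,::-1])
E
```

```text
t: 7.92
ee_pos: [0.5214, -0.0496, 0.0738]
tool_rot: [-0.0, 0.543, 0.839, 0.0]
wrist_force: [-4.0, 2.1, 9.7]
finger_gap: 0.683
grasp_force: 104.5
[ 0.5214 -0.0496  0.0738] yaw 114.16 F [-4.   2.1  9.7] T [ 0.27  0.7  -0.09] 0.6832231727724102 104.49643783271313
t: 8.08
ee_pos: [0.5213, -0.0497, 0.0739]
tool_rot: [0.0, 0.545, 0.838, 0.0]
wrist_force: [-5.1, 0.7, 10.0]
finger_gap: 0.683
grasp_force: 104.5
[ 0.5213 -0.0497  0.0739] yaw 113.96 F [-5.1  0.7 10. ] T [0.07 0.79 0.11] 0.6834359161745664 104.47569966316223
```

View pics/c3.png

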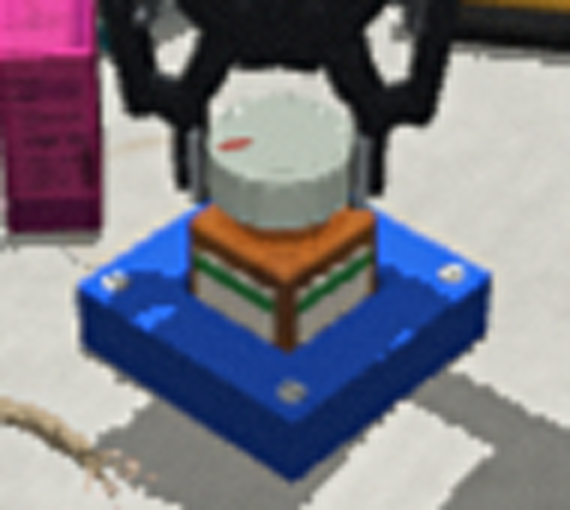

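The picture shows the jar braced in the pocket. The lid's mark runs from crop px (220,150) to (250,141), about the lid centre (281,133).

Run:
```python
from h import *
c=load('s2')
f=lambda p,z:onz(c,(p[0]+.5)/6-.5+285,(p[1]+.5)/6-.5+165,z)[:2]
a=lambda v:np.degrees(np.arctan2(v[1],v[0]))
L=f((281,133),.107);A,B=f((220,150),.107),f((250,141),.107);print('lid',L,a(A-L),a(A-B),np.linalg.norm(A-L))
A,B,C=[f(p,.068) for p in((190,218),(288,282),(375,212))];print('sh',a(B-A),a(C-B),np.linalg.norm(B-A),np.linalg.norm(C-B),(A+C)/2)
```

```text
lid [ 0.52298438 -0.05180176] 52.617210156667895 54.30124758551911 0.026719187372228635
sh 162.0057116226386 -101.23400396617896 0.057110117709897726 0.05724905435581628 [ 0.52074143 -0.04891838]
```

```bash
python3 -m inch '0 0 0.015 0 0 0 0.4;0 0 0.03 0 0 0.001 0.4;0 0 0.045 0 0 0.001 0.4;0 0 0.045 0 0 0.001 0.4;0 0 0.045 0 0 0.001 0.4'; python3 st.py; python3 -m inch '0 0 0 0 0 0.003 0.4;0 0 0 0 0 0.006 0.4;0 0 0 0 0 0.009 0.4;0 0 0 0 0 0.009 0.4;0 0 0 0 0 0.009 0.4'; python3 st.py
```

```text
t: 8.55
ee_pos: [0.5214, -0.0497, 0.0742]
tool_rot: [0.0, 0.485, 0.875, 0.0]
wrist_force: [-3.9, 0.5, 9.3]
finger_gap: 0.679
grasp_force: 104.5
[ 0.5214 -0.0497  0.0742] yaw 122.03 F [-3.9  0.5  9.3] T [0.17 0.7  0.03] 0.6792126193578633 104.54906344413757
t: 8.97
ee_pos: [0.5213, -0.0498, 0.0769]
tool_rot: [-0.0, 0.485, 0.875, -0.0]
wrist_force: [-1.5, 0.0, 1.6]
finger_gap: 0.68
grasp_force: 106.8
[ 0.5213 -0.0498  0.0769] yaw 122.01 F [-1.5  0.   1.6] T [ 0.06  0.27 -0.  ] 0.679777786022263 106.7501612752676
```

```bash
python3 -m inch '0 0 0 0 0 0.006 0.4;0 0 0 0 0 0.013 0.4;0 0 0 0 0 0.02 0.4;0 0 0 0 0 0.028 0.4;0 0 0 0 0 0.036 0.4;0 0 0 0 0 0.042 0.4;0 0 0 0 0 0.042 0.4;0 0 0 0 0 0.042 0.4';python3 -m inch '0 0 0 0 0 0 0.4;0 0 0 0 0 0 0.4;0 0 0 0 0 0 0.4'; python3 st.py
python3 - <<'E'
from h import *
s=snap('scene','s3');A=cv2.resize(s['color'][165:250,285:380],None,fx=6,fy=6,interpolation=cv2.INTER_CUBIC)
cv2.imwrite('pics/c4.png',A[:,:,::-1])
E
```

```text
t: 9.63
ee_pos: [0.5217, -0.0499, 0.094]
tool_rot: [0.0, 0.485, 0.875, 0.0]
wrist_force: [-1.0, 0.3, -0.6]
finger_gap: 0.682
grasp_force: 106.7
t: 9.88
ee_pos: [0.5213, -0.0498, 0.0935]
tool_rot: [-0.0, 0.485, 0.875, -0.0]
wrist_force: [-0.6, 0.1, -0.4]
finger_gap: 0.679
grasp_force: 106.7
[ 0.5213 -0.0498  0.0935] yaw 122.01 F [-0.6  0.1 -0.4] T [ 0.05  0.01 -0.04] 0.6787610575238026 106.7084614187479
```

View pics/c4.png

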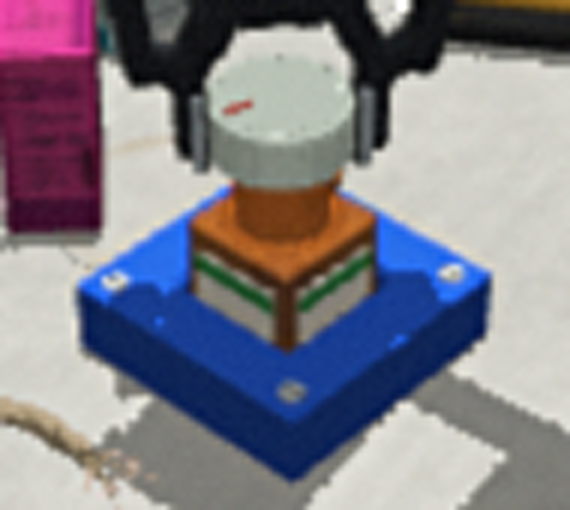

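The picture shows the lid level above the neck, and the jar unmoved: its shoulder corners are still at (190,218), (288,282) and (375,212). I'll raise the lid 4 mm more for clearance, then hand in.

```bash
python3 -m inch '0 0 0 0 0 0.005 0.4;0 0 0 0 0 0.01 0.4;0 0 0 0 0 0.01 0.4;0 0 0 0 0 0.01 0.4;0 0 0 0 0 0.01 0.4;0 0 0 0 0 0.01 0.4'; python3 st.py; python3 -c "
from workcell import ctrl;print(ctrl.job_done())"
```

```text
t: 10.43
ee_pos: [0.5213, -0.0498, 0.0977]
tool_rot: [-0.0, 0.485, 0.875, -0.0]
wrist_force: [1.1, -0.2, -0.7]
finger_gap: 0.684
grasp_force: 106.7
[ 0.5213 -0.0498  0.0977] yaw 122.01 F [ 1.1 -0.2 -0.7] T [ 0.01 -0.   -0.04] 0.6840910232991397 106.71058461070061
the job is handed in; nothing more can be done
None
```

I handed the job in after about 10 s of robot time: the jar is seated in the brace pocket and its lid is unscrewed and held level about 2.5 cm above where it sat, but the hand-in call returned no verdict.

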